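# Lock the sharpening wheel and take off its clamp cap

## Robot

A 7-joint arm with a two-finger parallel gripper is mounted at the origin on the work surface. World frame = base frame: x ahead of the robot, y to its left, z up, the work surface at z = 0. Lengths are in m, angles in rad, forces in N, time in s.
With the tool pointing down it reaches from about 0.4 to 0.875 m from the base axis. Payload 6.5 kg.
Tool frame: the origin (TCP) lies between the finger pads; the fingertips stand 14 mm ahead of it and the grasp point (between the pads) lies 5 mm behind it; z points along the fingers, y is the line along which they close (so a half turn about z gives the same grasp; the last joint's range is limited). The gripper opens to 88 mm and grips with 3 to 60 N. Pads are 18 mm wide; open, the fingers measure 123 mm over their backs; the gripper's body (75 mm by 187 mm) begins 45 mm behind the grasp point.
Start: joints at [1.11, 0.536, -0.004, 1.538, 0.003, 1.067, -0.071], TCP at [0.25, -0.6, 0.253] pointing down, gripper open.
Joint ranges: [-2.7, 2.7], [-0.37, 2.16], [-1.27, 1.26], [0.24, 2.4], [-1.31, 4.45], [0.19, 1.91], [-2.76, 2.76]. Speed limits (rad/s): [2.39, 2.39, 3.14, 3.14, 3.14, 3.14, 3.14].

## Interface

Orientations are given as a unit quaternion [x, y, z, w].
In Python, from plant import bot gives the robot as it stands.
- The arm moves only by the tool move_arm, never from a script. Its argument "steps" is a list of rows, each a list of 5 numbers: the gripper's target within -1 to 1 (fully open at 1, half-way at 0, shut at -1), then the shift along the tool's x, y, z normalised to -1 to 1, where 1 is 0.4 m, then the turn about the tool's z normalised to -1 to 1, where 1 is 45 degrees. In form: [[grip, dx, dy, dz, roll], ...]. A call has 1 to 12 rows; each row shifts and turns the commanded pose from where the row before left it, along the tool's axes as they then stand; what a row does not reach is not made up. A row lasts 1/8 s, in which the tool goes at most 62.5 mm and 10.7 degrees, less where a joint would pass 70% of its speed; a pose out of reach is approached as far as the arm can. A call with a number of a shift or a turn outside -1 to 1 is refused whole. A call with a gripper value outside its range is refused whole. The fingers move at their own pace and stop on an object; "newtons" is the grip in N (left out, the last holds). Time passes only in rows, so rows that do not move let the fingers close. It gives the time, the measured TCP pose, the force, the opening and the grip force at its end, in the units of the state.
- bot.sense(): the state, without advancing time (a new reading comes with each control period).
- bot.capture(name): name is "scene" or "top"; returns a dict with "img" (400x640x3 uint8, red, green, blue), "camera_matrix" (3x3 intrinsics, pixels), "k1" (the pictures are not rectified: a ray, as slopes to the right and down, at radius r is drawn at 1 + k1 r^2 times it, then the intrinsics apply), "camera_from_world" (4x4, takes a point from world to camera coordinates). Camera axes: x right, y down, z forward; pixel columns grow to the right and rows downward; lengths in m; the calibration is good to about 2 mm. A picture is of the moment at which its call begins. There is no depth.
- bot.hand_in(): hands the job in; it is judged then, once.
The state is a dict: "clock": time; "q": joint angles; "joint_vel": joint speeds; "tau": joint torques, N m; "eef_pos": TCP position; "tcp_rot": TCP orientation; "wrist_force": force on the tool from outside, world axes, zero at the start; "ft_torque": the same for the moment, N m; "gripper_width": finger opening in m; "grip_force": force on a finger pad.
Only numpy, scipy, OpenCV 4.12 (cv2) and the standard library are available. Lean on these libraries where they do the work, as an engineer would, in place of code of your own. Each camera call takes 0.05 s, during which the arm holds its last target. There are 200 camera calls.

## Task

The flat sharpening wheel is to be changed. First slide the red-tipped lock bolt fully home into its brass keeper, and only then unscrew the wheel's black clamp cap by its yellow grip: nobody knows whether its thread is right- or left-handed, so try one way and, if it stops, the other. Lift the cap off and finish still holding it in the gripper, upright and still, at least 5 cm above the wheel's middle, with the bolt still home and the things lying around left where they are.

Things in the scene. Friction and masses are not known exactly. Their poses are not given: they have to be found in the camera images.
- sharpener: Green flat-wheel sharpening machine, fixed, 220 (its x) x 340 (its y) mm, deck 90 above the table. Origin: centre of its underside, on the table; z up. On the deck: a brick-red wheel 150 across, axis at (0, +40), top 100 above the table; a grey switch post 50 x 50 at (+62, +137), top at 130; a lock bolt on the -y side of the wheel.
- spindle (a point): Point on the wheel's axis at the wheel's top face, 100 mm above the table. The cap sits here on a quick thread of unknown hand, drawn anew each time. Turned the tightening way the cap stops hard within 17 degrees. Turned the loosening way it moves freely (under 0.2 N m); 65 to 100 degrees from the start (75 is best) it lifts straight up freely. Before that it catches after 2 mm of lift.
- bolt (a joint): Travel of the lock bolt in m: it slides level along the machine's +y, towards the wheel. 0 = fully drawn back, 0.045 = fully home at its end stop, tip through the brass keeper. Starts at 0 to 0.02, takes about 3 N to slide, stays where it is left.
- bolt_knob (a point): Centre of the top of the bolt's upright knob: a steel post 14 mm in diameter with red tip, top 145 above the table, 38 clear above the 12 thick bolt rod. It moves with the bolt. Pinch it from above or push it. When home, the brass keeper (33 x 14, top at 116) begins 35 beyond the knob's axis.
- cap: Clamp cap on the spindle, loose, 0.1 kg: black round skirt 50 mm across, 22.5 tall, with a round ribbed yellow grip on top, 44 across, from 22.5 to 62.5 above the underside. Origin: centre of the underside, 100 above the table while on; z up. A black index line across its top marks the cap's x, at the start within 5 degrees of the machine's x. Fingers slip round the grip if it is forced. Inside it the spindle stands 16 high.
- nest_box: Bystander, to be left alone: open-ended pine box 170 x 100 x 70 with a round hole in its top (mm). Origin: its underside.
- glue: Bystander, to be left alone: white glue bottle, 56 across, 140 tall (mm). Origin: its underside.
- pull_saw: Bystander, to be left alone: pull saw, about 400 long, lying flat (mm). Origin: its underside.
- chisel: Bystander, to be left alone: wood chisel with round handle, 210 long, lying (mm). Origin: its underside.
- glue_brush: Bystander, to be left alone: brush, lying (mm). Origin: its underside.
- pencil_case: Bystander, to be left alone: blue pencil case 160 x 70 x 35 (mm). Origin: its underside.
Mind the look-alikes: they are no part of the job. What is meant by the cap is not green or white, and is the larger of those in its own colour.

How it is judged:
On the way, in this order (a step that is already met when the one before it is completed fails the run):
1. the lock bolt is slid home into its keeper (value of joint bolt above 0.041 m), for 0.2 s.
2. the cap is lifted clear of the spindle, over the wheel, bolt still home (height (world z) of cap above 0.145 m and horizontal distance between cap and spindle below 0.08 m and contact force between cap and sharpener below 0.2 N and value of joint bolt above 0.041 m), for 0.2 s.
At the end, for the whole second after the job is handed in: The bolt is home (within 4 mm of its end stop); the cap hangs in the fingers (over 1 N of contact), upright within 20 degrees, still (under 3 cm/s), its underside at least 45 mm above the wheel's top and within 80 mm of the wheel's axis sideways, touching the machine nowhere (all of step 2 and contact force between the fingers and cap above 1 N and angle between cap's own z axis and vertical below 0.35 rad and linear speed of cap below 0.03 m/s); the arm keeps its last pose, push and grip.
It fails at once if the cap is turned more than 25 degrees or lifted while the bolt is not home (not (value of joint bolt above 0.041 m) and (angle between the x axis of cap and the x axis of sharpener, either way round above 0.44 rad or height (world z) of cap above 0.11 m)).
It fails at once if a thing lying around is shifted more than 4 cm (distance of any of nest_box, glue, pull_saw, chisel, glue_brush, pencil_case from where it was at the start of the episode above 0.04 m).
It fails at once if the glue bottle is knocked over (angle between glue's own z axis and vertical above 0.6 rad).
It also fails if it takes over 48 s, if anything falls off the work surface, if the arm or the gripper's body presses on something with over 40 N, if the wrist force passes 120 N, or if a joint passes its speed limit or range.

## Working session

There is one attempt and no reset: what is moved stays moved. The work goes in short steps, Python scripts to look and compute and a tool call to move; the robot and the scene stay as the last step left them, time stands still between calls to the robot, and variables do not carry over. Pictures are saved under pics/ and viewed, at most 10 in all, crops included, and the job is handed in when it is done.

Besides the shell and the picture viewer there is one more tool, called after ">>>" by a JSON object that holds its "fn" and its "kwargs", one argument or row to a line. move_arm: Moves the arm, as the interface text tells. Its arguments: {"type":"object","properties":{"steps":{"type":"array"},"newtons":{"type":"number"}},"required":["steps"]}

```bash
mkdir -p pics
cat > h.py <<'E'
import numpy as np, cv2
from plant import bot
def cap(n,f=None):
    c=bot.capture(n)
    if f: cv2.imwrite(f,c["img"][:,:,::-1])
    return c
def K(c): return np.array(c["camera_matrix"]),np.array(c["camera_from_world"]),c["k1"]
def ray(c,u,v):
    k,T,k1=K(c); d=np.array([(u-k[0,2])/k[0,0],(v-k[1,2])/k[1,1]]); s=d.copy()
    for _ in range(30): s=d/(1+k1*(s@s))
    R=T[:3,:3]; return -R.T@T[:3,3], R.T@np.array([s[0],s[1],1])
def atz(c,u,v,z):
    o,d=ray(c,u,v); return o+d*(z-o[2])/d[2]
def proj(c,p):
    k,T,k1=K(c); q=T[:3,:3]@np.array(p)+T[:3,3]; s=q[:2]/q[2]; s=s*(1+k1*(s@s))
    return np.array([k[0,0]*s[0]+k[0,2],k[1,1]*s[1]+k[1,2]])
E
python3 - <<'E'
from h import *
cap("scene","pics/s0.png");cap("top","pics/t0.png");s=bot.sense();print(s["clock"],s["tcp_rot"],s["eef_pos"],s["gripper_width"])
E
```

```text
0.1 [ 9.80573809e-01  1.96148885e-01 -2.36966704e-04 -7.50800428e-04] [ 0.24976668 -0.59953564  0.25193281] 0.08788850689990677
```

View pics/s0.png

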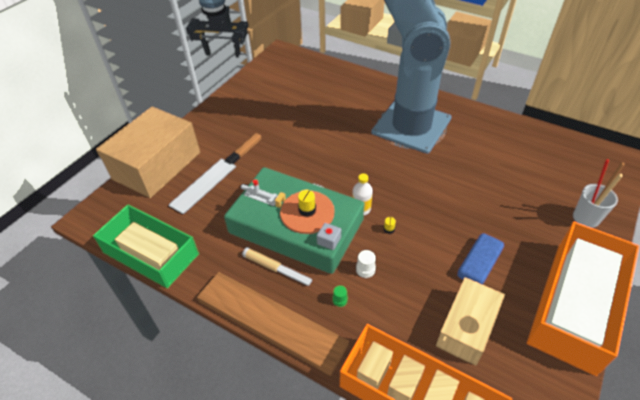

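View pics/t0.png

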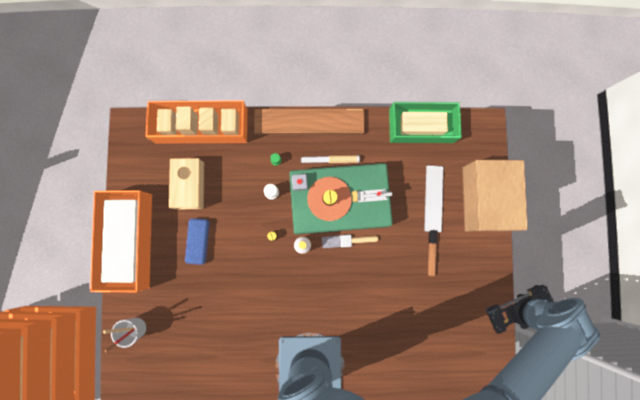

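Candidates for the cap, as top-view pixels:
- yellow and black cap on the wheel (330,197)
- small yellow cap on the table (271,236)
- green one (275,158)
- white one (271,191)

The glue's yellow tip at (302,245) also looks similar. I choose the cap on the wheel and will check it in a crop.

Run:
```python
from h import *
t=cap("top");s=cap("scene")
a=cv2.resize(t["img"][150:250,260:400],None,fx=5.7,fy=5.7,interpolation=cv2.INTER_CUBIC)[:560]
cv2.imwrite("pics/c0.png",a[:,:,::-1])
b=cv2.resize(s["img"][160:280,215:375],None,fx=5,fy=5,interpolation=cv2.INTER_CUBIC)
cv2.imwrite("pics/c1.png",b[:,:,::-1])
```

```text
(no output)
```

View pics/c0.png

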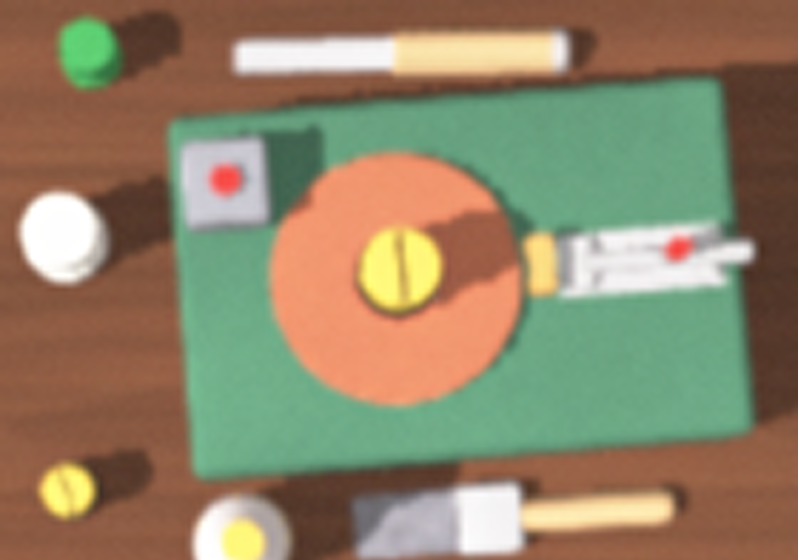

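View pics/c1.png

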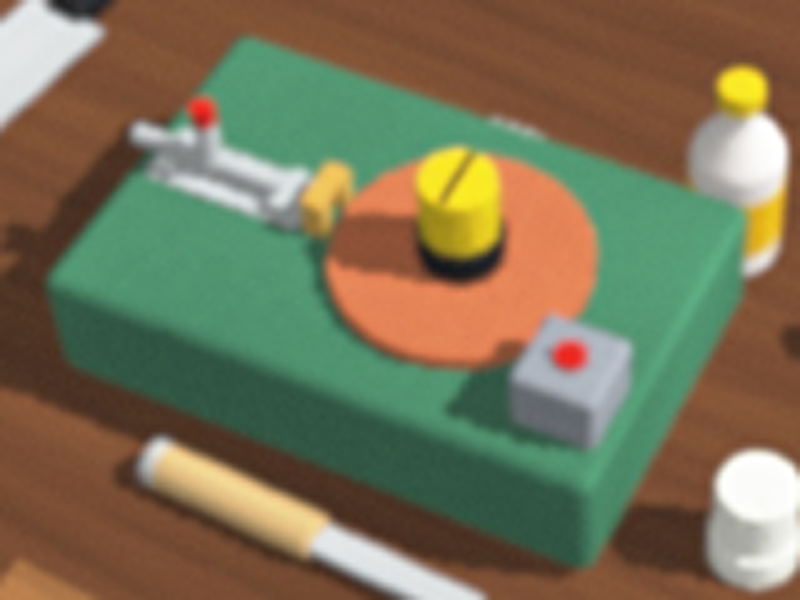

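The crop confirms the choice: the black-skirted yellow cap with its index line sits on the wheel at c0 (401,270). The bolt knob's red tip is at c0 (680,249) and c1 (202,108). Deck corners in c0 are (170,120), (722,77), (752,430) and (198,477).

Run:
```python
from h import *
t=cap("top");s=cap("scene")
T=lambda u,v:((u+.5)/5.7-.5+260,(v+.5)/5.7-.5+150)
S=lambda u,v:((u+.5)/5-.5+215,(v+.5)/5-.5+160)
def tri(a,b):
    o1,d1=ray(t,*a);o2,d2=ray(s,*b)
    x=np.linalg.lstsq(np.c_[d1,-d2],o2-o1,rcond=None)[0]
    p,q=o1+d1*x[0],o2+d2*x[1]; return (p+q)/2,np.linalg.norm(p-q)
C=np.array([atz(t,*T(*p),.09)[:2] for p in [(170,120),(722,77),(752,430),(198,477)]])
print("corners",C.round(4).tolist())
m=C.mean(0); y=(C[0]-C[1])+(C[3]-C[2]); x=(C[0]-C[3])+(C[1]-C[2])
yaw=np.arctan2(-y[0],y[1]); yaw2=np.arctan2(x[1],x[0]); print("center",m,"yaw",np.degrees([yaw,yaw2]))
R=lambda a:np.array([[np.cos(a),-np.sin(a)],[np.sin(a),np.cos(a)]])
a=(yaw*1.5+yaw2)/2.5
print("spindle",m+R(a)@[0,.04])
print("cap top",atz(t,*T(401,270),.1625),atz(s,*S(459,178),.1625),tri(T(401,270),S(459,178)))
w=[atz(t,*T(*p),.10)[:2] for p in [(270,279),(523,279),(398,152),(398,406)]]; print("wheel",np.mean(w,0))
k=[atz(t,*T(680,249),.145),atz(s,*S(202,108),.143)];print("knob",k,tri(T(680,249),S(202,108)))
print("knob local",R(a).T@(k[0][:2]-m), "bolt: home knob y?  keeper", R(a).T@(atz(t,*T(540,264),.116)[:2]-m))
print("switch",R(a).T@(atz(t,*T(224,184),.13)[:2]-m))
st=bot.sense()
from scipy.spatial.transform import Rotation as Ro
print(Ro.from_quat(st["tcp_rot"]).as_matrix().round(3),st["eef_pos"])
```

```text
corners [[0.6867, 0.0682], [0.7132, -0.2669], [0.4986, -0.2809], [0.4718, 0.051]]
center [ 0.59257797 -0.1071566 ] yaw [4.57818488 4.136938  ]
spindle [ 0.58950803 -0.06727458]
cap top [ 0.58753261 -0.06688565  0.1625    ] [ 0.5905903  -0.06565737  0.1625    ] (array([ 0.58799129, -0.06722346,  0.15910218]), np.float64(0.00036661216262633925))
wheel [ 0.58914717 -0.06791402]
knob [array([ 0.60145973, -0.22979082,  0.145     ]), array([ 0.60220978, -0.22939915,  0.143     ])] (array([ 0.60169557, -0.23011425,  0.14219343]), np.float64(0.00036362001101866156))
knob local [-0.00055641 -0.12295416] bolt: home knob y?  keeper [ 5.35267033e-05 -4.44627094e-02]
switch [0.05995774 0.13758553]
[[ 0.923  0.385 -0.   ]
 [ 0.385 -0.923  0.001]
 [-0.    -0.001 -1.   ]] [ 0.24995187 -0.59980193  0.25240383]
```

>>> {"fn": "move_arm", "kwargs": {
  "steps": [
    [0,0,0,0,-0.228],
    [0,0,0,0,-0.228],
    [0,0,0,0,-0.228],
    [0,0,0,0,-0.228],
    [0,0,0,0,-0.228],
    [0,0,0,0,-0.228],
    [0,0,0,0,-0.228],
    [0,0.08,0.09,0,0],
    [0,0.08,0.09,0,0],
    [0,0.08,0.09,0,0],
    [0,0.08,0.09,0,0]
  ]
}}

```text
clock: 1.68
eef_pos: [0.3845, -0.4601, 0.2528]
tcp_rot: [0.679, 0.734, -0.0, 0.0]
wrist_force: [0.6, -0.9, 0.5]
gripper_width: 0.0438
grip_force: 0.0
```

>>> {"fn": "move_arm", "kwargs": {
  "steps": [
    [0,0.08,0.09,0,0],
    [0,0.08,0.09,0,0],
    [0,0.08,0.09,0,0],
    [0,0.08,0.09,0,0],
    [0,0.08,0.09,0,0],
    [0,0.08,0.09,0,0],
    [0,0.05,0.04,0,0],
    [0,0,0,0,0],
    [0,0,0,0,0]
  ]
}}

```text
clock: 2.8
eef_pos: [0.5975, -0.2337, 0.2525]
tcp_rot: [0.68, 0.733, -0.001, 0.0]
wrist_force: [-0.3, -0.5, -0.8]
gripper_width: 0.0441
grip_force: 0.0
```

>>> {"fn": "move_arm", "kwargs": {
  "steps": [
    [0,0.008,0.012,0.08,0],
    [0,0,0,0.08,0],
    [0,0,0,0.08,0],
    [0,0,0,0.05,0],
    [0,0,0,0.014,0],
    [-1,0,0,0,0],
    [-1,0,0,0,0],
    [-1,0,0,0,0],
    [-1,0,0,0,0]
  ],
  "newtons": 30
}}

```text
clock: 3.92
eef_pos: [0.6036, -0.2284, 0.1319]
tcp_rot: [0.679, 0.734, 0.0, 0.001]
wrist_force: [-1.0, -0.2, 3.2]
gripper_width: 0.0129
grip_force: 30.0
```

>>> {"fn": "move_arm", "kwargs": {
  "steps": [
    [-1,0.02,0,0,0],
    [-1,0.02,0,0,0],
    [-1,0.02,0,0,0],
    [-1,0.015,0,0,0],
    [-1,0,0,0,0]
  ]
}}

```text
clock: 4.55
eef_pos: [0.6012, -0.1969, 0.1319]
tcp_rot: [0.679, 0.734, 0.0, 0.0]
wrist_force: [-0.1, 0.6, 5.7]
gripper_width: 0.013
grip_force: 30.0
```

>>> {"fn": "move_arm", "kwargs": {
  "steps": [
    [-1,0.01,0,0,0],
    [-1,0.005,0,0,0],
    [-1,0,0,0,0]
  ]
}}

```text
clock: 4.92
eef_pos: [0.6009, -0.1938, 0.1319]
tcp_rot: [0.679, 0.734, -0.0, 0.002]
wrist_force: [1.1, -5.5, 4.5]
gripper_width: 0.0131
grip_force: 30.0
```

>>> {"fn": "move_arm", "kwargs": {
  "steps": [
    [-1,0.01,0,0,0],
    [-1,0,0,0,0],
    [-1,0,0,0,0]
  ]
}}

```text
clock: 5.3
eef_pos: [0.6009, -0.1936, 0.1319]
tcp_rot: [0.68, 0.733, -0.001, 0.004]
wrist_force: [3.0, -13.2, 1.7]
gripper_width: 0.0131
grip_force: 30.0
```

>>> {"fn": "move_arm", "kwargs": {
  "steps": [
    [-1,0.008,0,0,0],
    [-1,0,0,0,0],
    [-1,0,0,0,0]
  ]
}}

```text
clock: 5.68
eef_pos: [0.6008, -0.1934, 0.1319]
tcp_rot: [0.681, 0.732, -0.002, 0.005]
wrist_force: [5.6, -18.6, -1.1]
gripper_width: 0.0126
grip_force: 30.0
```

>>> {"fn": "move_arm", "kwargs": {
  "steps": [
    [-1,-0.015,0,0,0],
    [0,0,0,0,0],
    [0,0,0,0,0],
    [0,0,0,-0.08,0],
    [0,0,0,-0.12,0],
    [0,0,0,-0.1,0],
    [1,0.1,0,0,0],
    [1,0.1,0,0,0],
    [1,0.1,-0.006,0,0],
    [1,0,0,0,0],
    [1,0,0,0,0]
  ]
}}

```text
clock: 7.05
eef_pos: [0.5882, -0.0718, 0.2507]
tcp_rot: [0.679, 0.734, -0.0, -0.0]
wrist_force: [-0.5, -0.9, -0.3]
gripper_width: 0.088
grip_force: 0.0
```

Run:
```python
from h import *
t=cap("top");s=cap("scene")
a=cv2.resize(t["img"][160:240,290:400],None,fx=5,fy=5,interpolation=cv2.INTER_CUBIC)
b=cv2.resize(s["img"][160:240,215:325],None,fx=5,fy=5,interpolation=cv2.INTER_CUBIC)
im=np.vstack([a,b]);im=cv2.resize(im,None,fx=.75,fy=.75);cv2.imwrite("pics/k1.png",im[:,:,::-1])
st=bot.sense();print(st["q"],st["eef_pos"])
print("home knob px",proj(t,[.602-.077*.036,-.230+.036,.145]),proj(s,[.602-.077*.036,-.230+.036,.145]))
```

```text
[ 0.36332752  0.47778949 -0.42812904  1.67756387  0.22434512  1.0357748
 -0.06170333] [ 0.58830343 -0.07301156  0.25073749]
home knob px [368.11812185 193.95358185] [265.89942478 184.55696053]
```

View pics/k1.png

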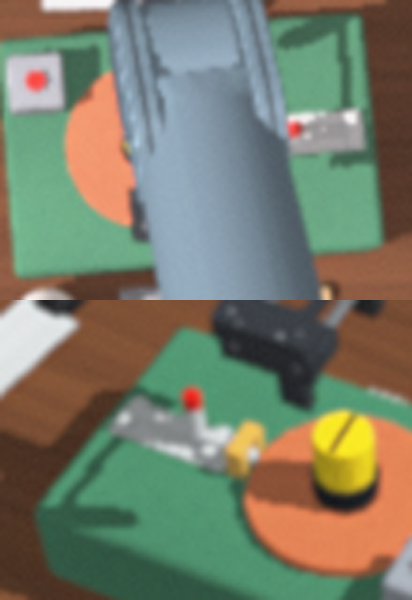

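The knob is at scene pixel (266,186), where I predicted home to be, and the keeper is just beyond it. The bolt is home, so I'll grip the cap.

>>> {"fn": "move_arm", "kwargs": {
  "steps": [
    [1,0.014,0,0.08,0],
    [1,0,0,0.08,0],
    [1,0,0,0.07,0],
    [1,0,0,0.035,0],
    [1,0,0,0.014,0],
    [1,0,0,0,0],
    [-1,0,0,0,0],
    [-1,0,0,0,0],
    [-1,0,0,0,0],
    [-1,0,0,0,0]
  ],
  "newtons": 25
}}

```text
clock: 8.4
eef_pos: [0.5881, -0.0662, 0.1397]
tcp_rot: [0.679, 0.734, 0.0, 0.0]
wrist_force: [-0.3, 1.0, 0.5]
gripper_width: 0.0502
grip_force: 0.0
```

>>> {"fn": "move_arm", "kwargs": {
  "steps": [
    [-1,0,0,0,0.1],
    [-1,0,0,0,0.1],
    [-1,0,0,0,0.1],
    [-1,0,0,0,0.1],
    [-1,0,0,0,0.1],
    [-1,0,0,0,0]
  ]
}}

```text
clock: 9.15
eef_pos: [0.59, -0.0655, 0.1402]
tcp_rot: [0.809, 0.588, 0.002, 0.001]
wrist_force: [4.5, 2.1, -1.2]
gripper_width: 0.0437
grip_force: 25.0
```

Run:
```python
from h import *
st=bot.sense();print(st["ft_torque"],st["wrist_force"],st["q"],st["tau"])
```

```text
[ 0.34554934 -1.29937213  0.04591001] [ 4.54023145  2.07204097 -1.17397796] [ 0.25025224  0.59867724 -0.29258108  1.76592975  0.22646681  0.80569012
 -0.46495874] [ 1.04410674e+00 -5.41795206e+01 -2.07913041e+00 -1.71717507e+01
  4.12673049e-02  1.84710514e+00 -4.05304888e-01]
```

>>> {"fn": "move_arm", "kwargs": {
  "steps": [
    [-1,0,0,0,0.1],
    [-1,0,0,0,0.1],
    [-1,0,0,0,0.1],
    [-1,0,0,0,0]
  ]
}}

```text
clock: 9.65
eef_pos: [0.5903, -0.0659, 0.1404]
tcp_rot: [0.872, 0.489, 0.002, 0.001]
wrist_force: [5.4, 0.4, -0.4]
gripper_width: 0.0431
grip_force: 25.0
```

Run:
```python
from h import *
st=bot.sense();print(st["ft_torque"],st["wrist_force"],st["tau"])
s=cap("scene");b=cv2.resize(s["img"][160:240,255:365],None,fx=6,fy=6,interpolation=cv2.INTER_CUBIC);cv2.imwrite("pics/g1.png",b[:,:,::-1])
```

```text
[ 0.07541758 -1.48428051  0.00991652] [ 5.40039255  0.41499029 -0.39989505] [  0.63654453 -54.08345461  -1.70371838 -16.79030478  -0.12330235
   2.03364395  -0.30811736]
```

View pics/g1.png

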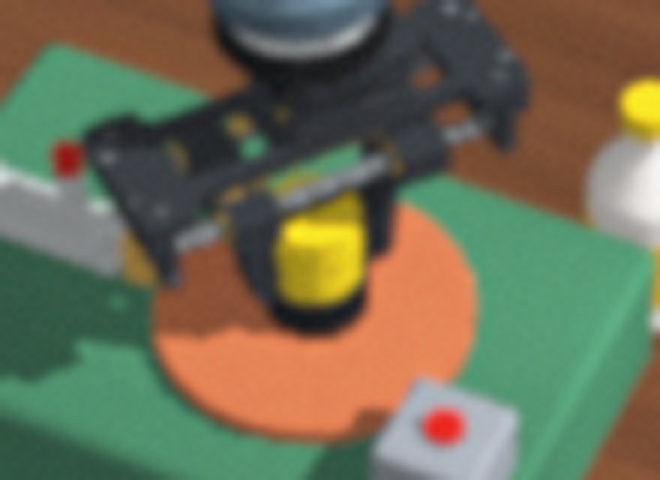

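The torque is near zero after 36°, so this looks like the loosening way. I'll go on to about 80° at the tool.

>>> {"fn": "move_arm", "kwargs": {
  "steps": [
    [-1,0,0,0,0.1],
    [-1,0,0,0,0.1],
    [-1,0,0,0,0.1],
    [-1,0,0,0,0.1],
    [-1,0,0,0,0.1],
    [-1,0,0,0,0.1],
    [-1,0,0,0,0.1],
    [-1,0,0,0,0.1],
    [-1,0,0,0,0.1],
    [-1,0,0,0,0.1],
    [-1,0,0,0,0]
  ]
}}

```text
clock: 11.08
eef_pos: [0.5906, -0.0665, 0.1405]
tcp_rot: [0.993, 0.118, 0.003, 0.001]
wrist_force: [6.5, -0.6, 0.1]
gripper_width: 0.0433
grip_force: 25.0
```

>>> {"fn": "move_arm", "kwargs": {
  "steps": [
    [-1,0,0,-0.01,0],
    [-1,0,0,-0.01,0],
    [-1,0,0,0,0]
  ]
}}

```text
clock: 11.45
eef_pos: [0.5898, -0.0667, 0.1479]
tcp_rot: [0.993, 0.118, 0.002, 0.0]
wrist_force: [6.5, -0.3, -3.3]
gripper_width: 0.0435
grip_force: 25.0
```

Run:
```python
from h import *
st=bot.sense();print(st["ft_torque"],st["wrist_force"],st["eef_pos"])
```

```text
[-0.13956309 -1.38078487  0.0361332 ] [ 6.53626635 -0.27265217 -3.30794285] [ 0.58977149 -0.06669418  0.14788561]
```

>>> {"fn": "move_arm", "kwargs": {
  "steps": [
    [-1,0,0,-0.02,0],
    [-1,0,0,-0.03,0],
    [-1,0,0,-0.05,0],
    [-1,0,0,-0.05,0],
    [-1,0,0,-0.04,0],
    [-1,0,0,0,0],
    [-1,0,0,0,0],
    [-1,0,0,0,0]
  ]
}}

```text
clock: 12.45
eef_pos: [0.5875, -0.0662, 0.2226]
tcp_rot: [0.993, 0.117, -0.001, -0.0]
wrist_force: [-0.0, -0.1, -2.2]
gripper_width: 0.0432
grip_force: 25.0
```

Run:
```python
from h import *
st=bot.sense();print(st["joint_vel"])
s=cap("scene");b=cv2.resize(s["img"][110:240,235:365],None,fx=4.5,fy=4.5,interpolation=cv2.INTER_CUBIC);cv2.imwrite("pics/l1.png",b[:,:,::-1])
```

```text
[-0.00041196  0.00036255  0.00091179 -0.00426573 -0.00225211 -0.0004935
 -0.00188218]
```

View pics/l1.png

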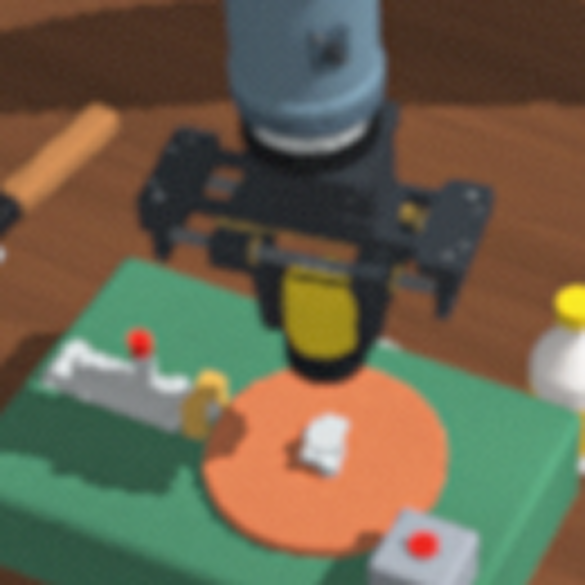

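The picture shows the cap upright in the fingers at crop (320,320), with the bare spindle at (325,445) below it. The bolt knob is at (140,343), which is scene (266,186), so it is still home.

```bash
python3 -c "
from plant import bot
print(bot.hand_in())"
```

```text
the job is handed in; nothing more can be done
None
```

I slid the bolt home, unscrewed the cap (clockwise from above was the loosening way), and handed in with it held upright about 8 cm above the wheel; the hand-in gave no verdict.

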